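# Hang the load weight on the test stand's keeper peg

### The job

Hang the blue load weight by its eye on the peg of the grey test stand. Push the eye along the peg so that it lifts the yellow keeper flap, until the flap drops shut behind it, then let the weight hang freely at rest between the flap and the column. Leave the bottle, the beaker and the jar where they stand.

Things in the scene. Friction and masses are not known exactly. Their poses are not given: they have to be found in the camera images.
- load: Loose load weight, 0.3 kg, upright on the bench, 196 mm along its y, 155 mm high. Blue disc (56 mm across, 22 thick) at the bottom, 14 mm steel stem, round steel eye on top. A 10 mm T-bar along its y crosses the stem at 85 mm height, a black grip block on each end. Origin: centre of the underside; z up, x through the eye. Its x starts within 0.5 rad of world -y. Symmetric front/back and left/right.
- load_eye (a point): Centre of the eye, 125 mm above the load's origin. The eye is a ring of 8 mm round bar, 44 mm clear opening, 60 mm over all; the opening faces along the load's x axis.
- grip_left (a point): Centre of the black grip block on the load's +y side: 80 mm from the stem axis and 85 mm above the load's underside. The block measures 16 mm along x (take it across this), 36 mm along y and 24 mm in height.
- grip_right (a point): Centre of the like grip block on the load's -y side, 80 mm from the stem axis, 85 mm above the underside. At the start it is the one nearer the robot.
- stand: Grey test stand fixed to the bench, its free peg end to the robot's left. Base 200 x 120 x 15 mm, origin: centre of its underside, z up, +x from peg tip to column (world -y within 0.3 rad). Column 45 x 40 mm, 300 high, front face at x = +50 mm. Level 12 mm steel peg from that face to x = -75, axis at y = 0, 205 mm high. Above it an arm 20 mm wide (underside 276 mm high) to x = -53 holds the flap; cheeks 38 mm wide.
- peg_tip (a point): Centre of the peg's free end: x = -75 mm, y = 0, 205 mm height in the stand's frame. The peg runs from here along the stand's +x.
- keeper_pivot (a point): Hinge axis of the keeper flap (along the stand's y): x = -35 mm, y = 0, 266 mm height in the stand's frame, 55 mm above the top of the peg.
- keeper_edge (a point): Middle of the lower edge of the keeper flap, 51 mm from its hinge. Shut, it hangs straight down across the way along the peg, 4 mm above the peg's top. The yellow plate is 28 mm wide and 4 mm thick.
- flap (a joint): Angle of the yellow keeper flap, rad: 0 = hanging shut on its stop, grows to 1.35 as its edge swings towards the column and up; cannot swing outwards. 40 g, no spring, falls shut by itself; an eye pushed along the peg lifts it with under 1 N. With the eye's bar 8 mm above the peg, it drops behind once the eye is about 45 mm past the hinge, or sooner if the eye is lowered on the peg.
- bottle: Bystander: amber bottle with black cap, 66 mm across, 150 mm high, origin at the centre of its underside.
- beaker: Bystander: open steel beaker, 76 mm across, 90 mm high, origin at the centre of its underside.
- jar: Bystander: white jar with blue cap, 72 mm across, 100 mm high, origin at the centre of its underside.

How it is judged:
By the outcome, as a careful person would: the job done as asked, in the order asked, and still so for the second after the job is handed in, with the robot touching nothing.
It also fails if it takes over 43 s, if anything falls off the work surface, if the arm or the gripper's body presses on something with over 40 N, if the wrist force passes 120 N, or if a joint passes its speed limit or range.

### The arm

A 6-joint arm with a two-finger parallel gripper is mounted at the origin on the work surface. World frame = base frame: x ahead of the robot, y to its left, z up, the work surface at z = 0. Lengths are in m, angles in degrees, forces in N, time in s.
With the tool pointing down it reaches from about 0.275 to 0.825 m from the base axis. Payload 5.2 kg.
Tool frame: the origin (TCP) lies midway between the tips of the shut fingers; the grasp point (between the pads) lies 19 mm behind it; z points along the fingers, x is the direction in which the jaws open and shut, and the axes are right-handed (so a half turn about z gives the same grasp; the last joint's range is limited). The gripper opens to 93 mm and grips with 3 to 60 N. Pads are 15 mm wide; open, the fingers measure 128 mm over their backs; the gripper's body (75 mm by 188 mm) begins 65 mm behind the grasp point.
Start: joints at [57.766, 14.817, 87.949, -0, 77.235, -11.62], TCP at [0.194, 0.515, 0.219] pointing down, gripper open.
Joint ranges: [-179.93, 179.93], [-52.35, 119.4], [10.71, 147.94], [-69.91, 249.91], [12.55, 155.21], [-178.61, 178.61]. Speed limits (degrees/s): [147.25, 147.25, 180, 180, 180, 180].

### API

Orientations are given as a 3x3 rotation matrix whose columns are the frame's x, y, z axes.
In Python, from station import manip gives the robot as it stands.
- The arm moves only by the tool drive_tool, never from a script. Its argument "deltas" is a list of rows, each a list of 5 numbers: the shift along the world's x, y, z in m, then the turn about the world's z in rad, then the closure, from 0 (fully open) to 1 (shut). In form: [[x, y, z, yaw, gripper], ...]. A call has 1 to 12 rows; each row is the pose to reach, as a shift and turn from the pose commanded when the call began; what a row does not reach only later rows make up. A row lasts 1/12 s, in which the tool goes at most 41.7 mm and 7.16 degrees, less where a joint would pass 70% of its speed; a pose out of reach is approached as far as the arm can. A call with a gripper value outside its range is refused whole. The fingers move at their own pace and stop on an object; the grip force is fixed at half the most. Time passes only in rows, so rows that repeat a pose let the fingers close. It gives the time, the measured TCP pose, the force and the opening at its end, in the units of the state.
- manip.get_state(): the state, without advancing time (a new reading comes with each control period).
- manip.capture(name): name is "scene" or "side" or "wrist"; returns the picture (384x512x3 uint8, blue, green, red); there is no depth.
- manip.camera_params(name): a dict with "mtx" (3x3 intrinsics, pixels), "dist" ([k1, k2, p1, p2, k3] as OpenCV has them; the pictures are not rectified), "pose" (4x4, takes a point from camera to world coordinates). Camera axes: x right, y down, z forward; pixel columns grow to the right and rows downward; lengths in m; the calibration is good to about 2 mm. A picture is of the moment at which its call begins: read the wrist's pose just before it. camera_params takes no time and is no camera call; for the wrist camera it gives the pose at the moment of the call.
- manip.hand_in(): hands the job in, once; it reports no verdict.
Trained networks look in the newest picture that a camera, given by its name, has taken for a name from the list of things; names that differ only in an ending like _2 or _b are one class to them, and where a whole thing is asked for, a point or a joint stands for the part that bears it (a point fixed in the world has none). Each returns a list of dicts, best first, with "p" (0 to 1); they miss things now and then, are a little off and sometimes report something else, mostly with a low value. They report only what shows in the picture. A call takes as long as a camera call.
- manip.spot_in(thing, camera): "rect" ([left, top, right, bottom] as shares, 0 to 1, of the picture: columns of its width, rows of its height, round what is visible of it).
- manip.masks_of(thing, camera): "pixels" (384x512 bool, what is visible of it) and "rect" ([left, top, right, bottom] as shares, 0 to 1, of the picture: columns of its width, rows of its height, round what is visible of it).
The state is a dict: "t": time; "joints": joint angles; "qvel": joint speeds; "joint_efforts": joint torques, N m; "tcp_pos": TCP position; "tool_rot": TCP orientation; "wrist_force": force on the tool from outside, world axes, zero at the start; "moment": the same for the moment, N m; "width": finger opening in m.
Only numpy, scipy, OpenCV 4.12 (cv2) and the standard library are available. Lean on these libraries where they do the work, as an engineer would, in place of code of your own. Each camera call takes 0.05 s, during which the arm holds its last target. There are 200 camera calls.

## Working session

There is one attempt and no reset: what is moved stays moved. The work goes in short steps, Python scripts to look and compute and a tool call to move; the robot and the scene stay as the last step left them, time stands still between calls to the robot, and variables do not carry over. Pictures are saved under pics/ and viewed, about 8 in all and at most 12, crops included, and the job is handed in when it is done.

Besides the shell and the picture viewer there is one more tool, called after "Request:" as name([rows], argument=value, ...), one row to a line, values as JSON. drive_tool: Moves the arm, as the interface text tells. Its arguments: {"type":"object","properties":{"deltas":{"type":"array","items":{"type":"array","items":{"type":"number"}}}},"required":["deltas"]}

```bash
mkdir -p pics; ls; python3 - <<'E'
from station import manip
import cv2,numpy as np
ims=[]
for c in ["scene","side","wrist"]:
    im=manip.capture(c); ims.append(im)
    p=manip.camera_params(c); print(c,np.round(p["mtx"],1).tolist(),np.round(p["dist"],3),np.round(p["pose"],3).tolist())
    for t in ["load","load_eye","grip_left","grip_right","stand","flap","bottle","beaker","jar"]:
        r=manip.spot_in(t,c)
        print(t,[(round(d["p"],2),np.round(np.array(d["rect"])*[512,384,512,384],0).tolist()) for d in r[:2]])
cv2.imwrite("pics/a.png",np.hstack([cv2.resize(i,(800,600)) for i in ims[:1]]))
cv2.imwrite("pics/b.png",cv2.resize(ims[1],(800,600)))
print(manip.get_state())
E
```

```text
pics
scene [[454.6, 0.0, 256.1], [0.0, 454.6, 190.8], [0.0, 0.0, 1.0]] [0.027 0.    0.    0.    0.   ] [[0.549, 0.516, -0.658, 1.277], [0.836, -0.353, 0.421, -0.49], [-0.015, -0.781, -0.625, 0.831], [0.0, 0.0, 0.0, 1.0]]
load [(0.78, [325.0, 142.0, 364.0, 199.0])]
load_eye [(0.67, [331.0, 150.0, 366.0, 198.0])]
grip_left [(0.84, [324.0, 148.0, 365.0, 198.0])]
grip_right [(0.75, [327.0, 146.0, 367.0, 201.0])]
stand [(0.6, [197.0, 145.0, 293.0, 283.0])]
flap [(0.65, [245.0, 160.0, 256.0, 180.0])]
bottle [(0.97, [100.0, 227.0, 138.0, 286.0]), (0.6, [249.0, 159.0, 256.0, 176.0])]
beaker [(0.97, [175.0, 282.0, 217.0, 338.0])]
jar [(0.84, [375.0, 190.0, 405.0, 237.0]), (0.44, [98.0, 229.0, 136.0, 288.0])]
side [[490.6, 0.0, 255.7], [0.0, 490.6, 190.8], [0.0, 0.0, 1.0]] [-0.179  0.     0.     0.     0.   ] [[0.994, -0.065, 0.088, 0.473], [-0.11, -0.56, 0.821, -1.061], [-0.004, -0.826, -0.564, 0.9], [0.0, 0.0, 0.0, 1.0]]
load [(0.7, [200.0, 146.0, 247.0, 192.0])]
load_eye [(0.87, [202.0, 149.0, 246.0, 193.0])]
grip_left [(0.97, [207.0, 146.0, 267.0, 194.0])]
grip_right [(0.95, [207.0, 150.0,
[... 665 characters left out ...]
01,  6.47251154e-04,
        7.72338125e+01, -1.16185435e+01]), 'qvel': array([-0.03580057, -0.05032381, -0.0078286 , -0.1262433 , -0.01391101,
        0.02821966]), 'joint_efforts': array([-5.91197131e-04, -4.37198317e+01, -2.84302551e+01,  7.18511129e-02,
        3.13688989e-02, -5.30262128e-05]), 'tcp_pos': array([0.19362975, 0.51480755, 0.21866538]), 'tool_rot': array([[ 3.52103038e-01,  9.35961244e-01,  9.38229344e-06],
       [ 9.35961244e-01, -3.52103038e-01,  3.55346808e-05],
       [ 3.65626180e-05, -3.73040601e-06, -9.99999999e-01]]), 'wrist_force': array([ 0.9200281 , -0.00460544, -0.01134302]), 'moment': array([ 0.01593909,  0.02403981, -0.01883115]), 'width': 0.0930299776682545}
```

View pics/a.png

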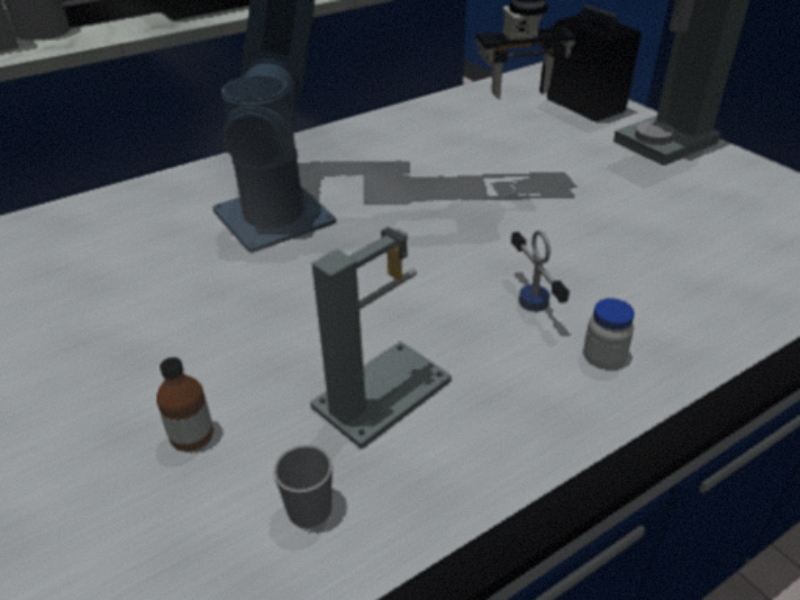

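View pics/b.png

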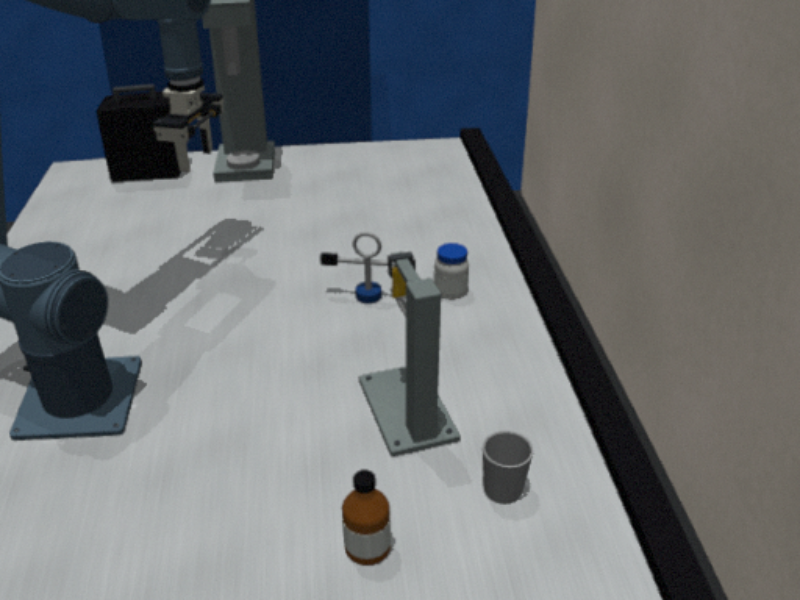

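The scene view shows the load's eye at about (541,247), its grips at (518,241) and (560,291), and its disc at (534,302). The stand's peg tip is at (413,272), with base corners at (312,404), (361,440), (450,378) and (400,346). In the side view the eye is at (367,246) and the near grip at (329,259). Next I fit the planar poses to these points.

```bash
cat > h.py <<'E'
from station import manip
import cv2,numpy as np
from scipy.optimize import least_squares
def proj(P,p):
    T=np.linalg.inv(p["pose"]); 
    return cv2.projectPoints(np.array(P,float).reshape(-1,3),cv2.Rodrigues(T[:3,:3])[0],T[:3,3],np.array(p["mtx"]),np.array(p["dist"]))[0][:,0]
def place(P,q):
    c,s=np.cos(q[2]),np.sin(q[2]); P=np.array(P,float)
    return np.c_[q[0]+c*P[:,0]-s*P[:,1],q[1]+s*P[:,0]+c*P[:,1],P[:,2]]
def fit(obs,q0): # obs: list of (camparams, pts3d, pix)
    f=lambda q:np.concatenate([(proj(place(P,q),c)-np.array(x)).ravel() for c,P,x in obs])
    r=least_squares(f,q0,loss="soft_l1"); return r.x,f(r.x).reshape(-1,2)
E
python3 - <<'E'
from h import *
S,D=manip.camera_params("scene"),manip.camera_params("side")
k=.64
L={'e':(0,0,.125),'r':(0,-.08,.085),'l':(0,.08,.085),'d':(0,0,.011)}
q,r=fit([(S,[L[i] for i in 'erld'],np.array([(541,247),(518,241),(560,291),(534,298)])*k),
 (D,[L[i] for i in 'erd'],np.array([(367,246),(329,259),(368,292)])*k)],[.5,.3,-1.57]); print("load",q.round(4),r.round(1).tolist())
B=[(.1,.06,.0),(.1,-.06,.008),(-.1,.06,.008),(-.1,-.06,.015)]
q,r=fit([(S,B+[(-.075,0,.205)],np.array([(361,440),(312,404),(450,378),(400,346),(413,272)])*k),
 (D,[(.1,.06,.008),(.1,-.06,0),(-.1,-.06,.008)],np.array([(458,437),(393,450),(361,375)])*k)],[.6,0,-1.57]); print("stand",q.round(4),r.round(1).tolist())
print("tip",place([(-.075,0,.205),(.05,0,.205)],q).round(4))
for n,P,s,d in [("bottle",(0,0,.075),(119,256),(235,331)),("beaker",(0,0,.045),(196,310),(324,300)),("jar",(0,0,.05),(390,213),(289,173))]:
    q,r=fit([(S,[P],[s]),(D,[P],[d])],[.6,0,0]); print(n,q[:2].round(3),r.round(1).tolist())
E
```

```text
load [ 0.5511  0.2658 -1.8229] [[-0.5, -0.5], [-0.2, 0.0], [-0.0, 0.0], [-0.3, -0.4], [0.3, -1.1], [0.3, -0.2], [0.6, -0.2]]
stand [ 0.5916 -0.0883 -1.3796] [[-0.1, 6.3], [-1.5, -0.3], [1.7, -0.3], [0.6, -4.2], [1.4, -0.6], [2.5, 0.2], [-0.7, 4.4], [-0.8, 1.0]]
tip [[ 0.5773 -0.0146  0.205 ]
 [ 0.6011 -0.1373  0.205 ]]
bottle [ 0.501 -0.369] [[-1.4, -0.1], [0.2, -3.6]]
beaker [ 0.715 -0.284] [[-0.1, 1.4], [-0.9, -0.6]]
jar [0.725 0.269] [[-0.2, -0.0], [0.2, -0.4]]
```

Request:
drive_tool([
  [0.031, -0.025, -0.005, 0.05, 0],
  [0.062, -0.05, -0.01, 0.107, 0],
  [0.094, -0.076, -0.015, 0.107, 0],
  [0.125, -0.102, -0.02, 0.107, 0],
  [0.156, -0.127, -0.024, 0.107, 0],
  [0.187, -0.153, -0.03, 0.107, 0],
  [0.218, -0.178, -0.035, 0.107, 0],
  [0.25, -0.204, -0.04, 0.107, 0],
  [0.281, -0.229, -0.044, 0.107, 0],
  [0.281, -0.229, -0.044, 0.107, 0],
  [0.281, -0.229, -0.044, 0.107, 0],
  [0.281, -0.229, -0.044, 0.107, 0],
])

```text
t: 2.5
tcp_pos: [0.4742, 0.2858, 0.1745]
tool_rot: [[0.251, 0.968, -0.001], [0.968, -0.251, 0.0], [-0.0, -0.001, -1.0]]
wrist_force: [-0.3, -0.1, 0.5]
width: 0.0926
```

```bash
python3 - <<'E'
from h import *
W=manip.camera_params("wrist"); im=manip.capture("wrist"); np.save("w1.npy",im)
L=[(0,0,.125),(0,-.08,.085),(0,.08,.085),(0,0,.011),(0,-.062,.097),(0,-.098,.097)]
p=proj(place(L,[.5511,.2658,-1.8229]),W); print(p.round(0).tolist())
S=[(-.075,0,.205),(-.1,.06,.015),(-.1,-.06,.015)]
ps=proj(place(S,[.5916,-.0883,-1.3796]),W); print(ps.round(0).tolist())
v=cv2.resize(im,(800,600))
for a in np.r_[p,ps]: cv2.circle(v,tuple(int(z) for z in a/.64),4,(0,0,255),1)
cv2.imwrite("pics/c.png",v); s=manip.get_state(); print(s["t"],s["tcp_pos"],s["tool_rot"][:,0])
E
```

```text
[[258.0, 298.0], [258.0, 201.0], [258.0, 337.0], [258.0, 244.0], [258.0, 223.0], [258.0, 185.0]]
[[-80.0, 459.0], [108.0, 334.0], [58.0, 266.0]]
2.55 [0.47379226 0.2863783  0.17467881] [2.49728738e-01 9.68315826e-01 1.36581435e-04]
```

View pics/c.png

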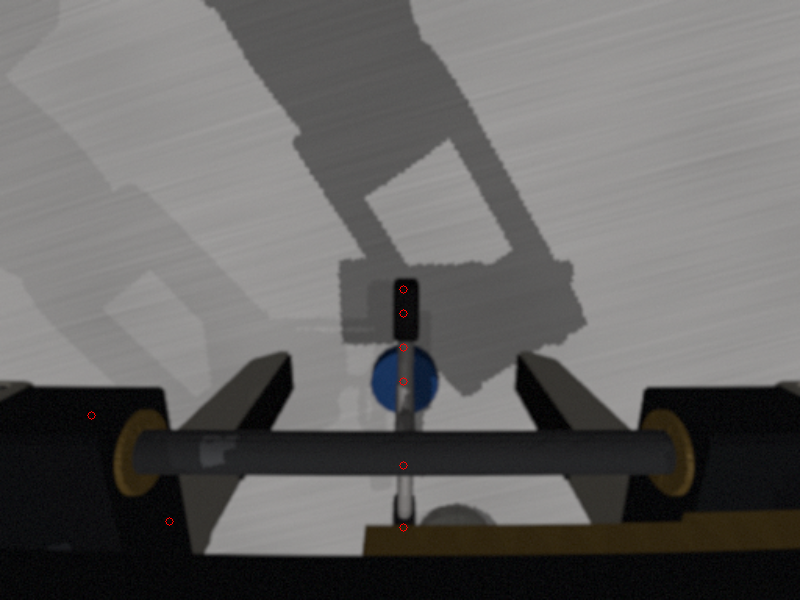

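The wrist view shows the near block at about (405,309), centred between the fingers and with matching yaw. I go straight down and close.

Request:
drive_tool([
  [0, 0, -0.03, 0, 0],
  [0, 0, -0.06, 0, 0],
  [0, 0, -0.09, 0, 0],
  [0, 0, -0.109, 0, 0],
  [0, 0, -0.109, 0, 0],
  [0, 0, -0.109, 0, 0.5],
  [0, 0, -0.109, 0, 1],
  [0, 0, -0.109, 0, 1],
  [0, 0, -0.109, 0, 1],
  [0, 0, -0.109, 0, 1],
  [0, 0, -0.109, 0, 1],
  [0, 0, -0.109, 0, 1],
])

```text
t: 3.55
tcp_pos: [0.4749, 0.2858, 0.0661]
tool_rot: [[0.25, 0.968, 0.001], [0.968, -0.25, 0.0], [0.0, 0.001, -1.0]]
wrist_force: [-0.1, 0.7, -1.1]
width: 0.0509
```

Request:
drive_tool([
  [0, 0, 0, 0, 1],
  [0, 0, 0, 0, 1],
  [0, 0, 0, 0, 1],
  [0, 0, 0, 0, 1],
  [0, 0, 0, 0, 1],
  [0, 0, 0, 0, 1],
  [0, 0, 0, 0, 1],
  [0, 0, 0, 0, 1],
  [0, 0, 0, 0, 1],
  [0, 0, 0, 0, 1],
  [0, 0, 0.005, 0, 1],
  [0, 0, 0.015, 0, 1],
])

```text
t: 4.55
tcp_pos: [0.473, 0.2852, 0.0796]
tool_rot: [[0.25, 0.968, -0.004], [0.968, -0.25, -0.001], [-0.002, -0.004, -1.0]]
wrist_force: [-0.9, 0.1, -3.9]
width: 0.0158
```

Request:
drive_tool([
  [0, 0, 0.02, 0, 1],
  [0, -0.01, 0.04, 0.04, 1],
  [0.001, -0.035, 0.057, 0.09, 1],
  [0.003, -0.065, 0.057, 0.15, 1],
  [0.004, -0.095, 0.057, 0.21, 1],
  [0.006, -0.125, 0.057, 0.27, 1],
  [0.008, -0.155, 0.057, 0.33, 1],
  [0.009, -0.185, 0.057, 0.38, 1],
  [0.01, -0.21, 0.057, 0.42, 1],
  [0.01, -0.222, 0.057, 0.443, 1],
  [0.01, -0.222, 0.057, 0.443, 1],
  [0.01, -0.222, 0.057, 0.443, 1],
])

```text
t: 5.55
tcp_pos: [0.4845, 0.0633, 0.1382]
tool_rot: [[-0.186, 0.982, -0.0], [0.982, 0.186, 0.0], [0.0, 0.0, -1.0]]
wrist_force: [-0.4, 1.3, -3.2]
width: 0.0155
```

```bash
python3 - <<'E'
from h import *
for i in range(2): 
    s=manip.get_state(); 
ims=[]
for c in ["scene","side","wrist"]: ims.append(manip.capture(c))
np.save("s2.npy",np.array(ims)); print(s["t"],s["tcp_pos"],s["tool_rot"].round(3).tolist(),s["width"])
a=cv2.resize(ims[0][125:305,190:350],None,fx=3.3,fy=3.3,interpolation=cv2.INTER_CUBIC)
cv2.imwrite("pics/d.png",a)
b=cv2.resize(ims[1][120:300,160:320],None,fx=3.3,fy=3.3,interpolation=cv2.INTER_CUBIC)
cv2.imwrite("pics/e.png",b)
E
```

```text
5.55 [0.48451055 0.06327495 0.13815738] [[-0.186, 0.982, -0.0], [0.982, 0.186, 0.0], [0.0, 0.0, -1.0]] 0.015507051418103643
```

View pics/d.png

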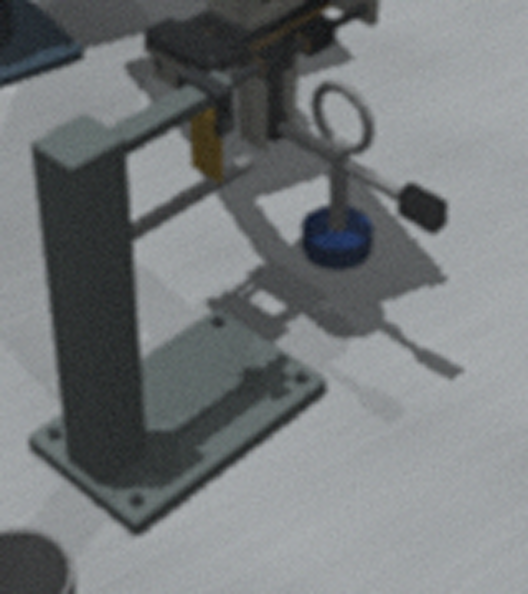

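View pics/e.png

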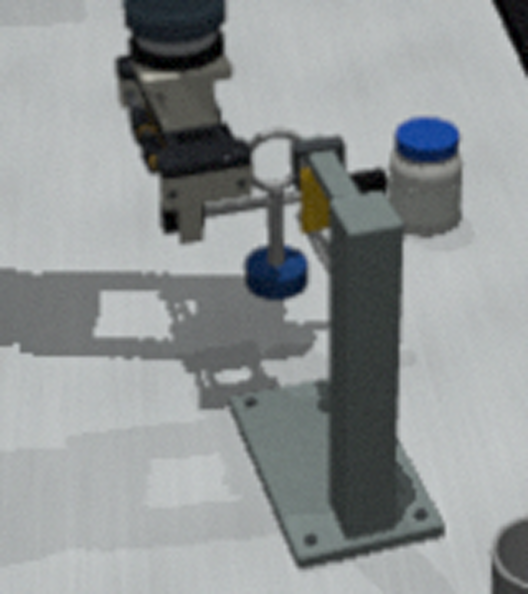

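```bash
cat >> h.py <<'E'
LP={'e':(0,0,.125),'g':(0,.08,.085),'d':(0,0,.011)}
def loadpts(q,yaw,keys): # q=x,y,z,roll,pitch
    from scipy.spatial.transform import Rotation as R
    return R.from_euler("ZYX",[yaw,q[4],q[3]]).apply([LP[k] for k in keys])+q[:3]
def fitload(obs,q0,yaw):
    f=lambda q:np.concatenate([(proj(loadpts(q,yaw,k),c)-np.array(x)).ravel() for c,k,x in obs])
    r=least_squares(f,q0); return r.x,f(r.x).reshape(-1,2)
E
python3 - <<'E'
from h import *
S,D=manip.camera_params("scene"),manip.camera_params("side")
u=lambda a,o:(np.array(a,float)+.5)/3.3-.5+np.array(o)
so,do=(190,125),(160,120)
PS=[(.1,.06,.015),(.1,-.06,.015),(-.1,.06,.015),(-.1,-.06,.015),(.095,-.02,.3),(.095,.02,.3),(.05,.02,.3),(-.075,0,.205)]
XS=[(137,522),(32,440),(324,382),(222,312),(36,147),(73,168),(127,150),(250,165)]
PD=[(-.1,-.06,.015),(.1,-.06,.015),(.1,.06,.015),(.095,-.02,.3),(.095,.02,.3),(.05,.02,.3)]
XD=[(231,402),(302,557),(443,525),(349,235),(401,225),(380,190)]
q,r=fit([(S,PS,u(XS,so)),(D,PD,u(XD,do))],[.59,-.088,-1.38]); print(q.round(4),r.round(1).tolist())
print("tip",place([(-.075,0,.205),(.05,0,.205)],q).round(4))
yaw=-np.arctan2(.982,.186)
l,r=fitload([(S,'egd',u([(343,117),(423,208),(338,236)],so)),(D,'egd',u([(275,160),(371,182),(276,272)],do))],[.559,.0786,.072,0,0],yaw)
print("load",l.round(4),r.round(1).tolist()); e=loadpts(l,yaw,'e')[0]; print("eye",e.round(4))
c,s=np.cos(q[2]),np.sin(q[2]); d=e[:2]-q[:2]; print("eye in stand",c*d[0]+s*d[1],-s*d[0]+c*d[1], "yaw err",q[2]-yaw)
E
```

```text
[ 0.5914 -0.0894 -1.3803] [[-1.0, 1.0], [-2.0, -1.6], [1.5, -0.6], [-0.7, -1.8], [-2.3, -1.9], [-0.7, 0.1], [0.2, -4.0], [-0.1, -1.1], [0.5, -2.2], [-0.5, 0.1], [1.8, -0.5], [0.8, -0.7], [2.4, -0.8], [2.0, -0.7]]
tip [[ 0.5772 -0.0158  0.205 ]
 [ 0.6009 -0.1385  0.205 ]]
load [ 0.5612  0.0784  0.0721 -0.003   0.0068] [[-0.0, 0.0], [0.0, -0.3], [-0.0, 0.0], [0.5, -0.2], [-1.1, 0.8], [0.7, -0.3]]
eye [0.5618 0.0776 0.1971]
eye in stand -0.16965155053209488 0.0025422339021583876 yaw err 0.003348194767058388
```

The fit shows no sag, with the eye 8 mm above its resting height and 2.5 mm off the peg axis. I correct that and go onto the peg.

Request:
drive_tool([
  [0, -0.01, 0, 0.003, 1],
  [0.001, -0.022, 0, 0.003, 1],
  [0.004, -0.036, 0, 0.003, 1],
  [0.006, -0.05, 0, 0.003, 1],
  [0.009, -0.064, 0, 0.003, 1],
  [0.012, -0.078, 0, 0.003, 1],
  [0.014, -0.09, 0, 0.003, 1],
  [0.016, -0.1, 0, 0.003, 1],
  [0.018, -0.108, 0, 0.003, 1],
  [0.019, -0.1135, 0, 0.003, 1],
  [0.019, -0.1135, 0, 0.003, 1],
  [0.019, -0.1135, 0, 0.003, 1],
])

```text
t: 6.7
tcp_pos: [0.5035, -0.0496, 0.1376]
tool_rot: [[-0.192, 0.981, -0.0], [0.981, 0.192, 0.0], [0.0, -0.0, -1.0]]
wrist_force: [-0.2, 0.3, -2.8]
width: 0.0157
```

```bash
python3 - <<'E'
from h import *
a=manip.capture("scene")[125:245,190:330]; b=manip.capture("side")[120:240,180:320]
cv2.imwrite("pics/f.png",np.hstack([cv2.resize(i,(400,343),interpolation=cv2.INTER_CUBIC) for i in (a,b)]))
E
```

```text
(no output)
```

View pics/f.png

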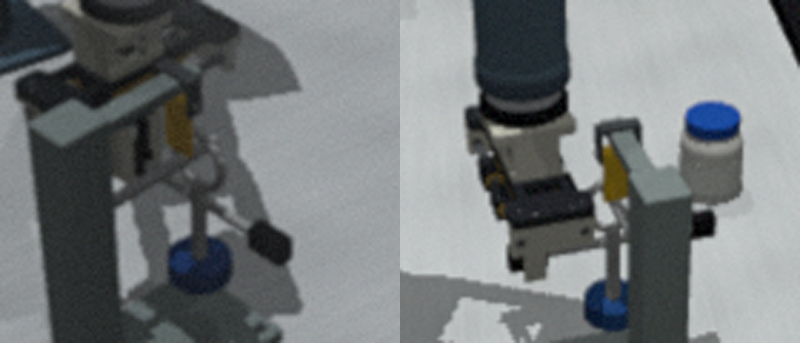

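The scene view has the peg tip inside the ring, at about (210,165), with no contact force and the flap untouched. I push on through the flap to 47 mm past the hinge.

Request:
drive_tool([
  [0.001, -0.006, 0, 0, 1],
  [0.002, -0.012, 0, 0, 1],
  [0.0035, -0.018, 0, 0, 1],
  [0.0045, -0.024, 0, 0, 1],
  [0.006, -0.031, 0, 0, 1],
  [0.007, -0.037, 0, 0, 1],
  [0.0085, -0.044, 0, 0, 1],
  [0.0095, -0.05, 0, 0, 1],
  [0.011, -0.056, 0, 0, 1],
  [0.012, -0.062, 0, 0, 1],
  [0.013, -0.067, 0, 0, 1],
  [0.013, -0.067, 0, 0, 1],
])

```text
t: 7.8
tcp_pos: [0.517, -0.1179, 0.1377]
tool_rot: [[-0.191, 0.982, 0.0], [0.982, 0.191, -0.001], [-0.001, 0.0, -1.0]]
wrist_force: [-0.1, 0.2, -2.8]
width: 0.0156
```

```bash
python3 - <<'E'
from h import *
print(manip.get_state()["wrist_force"])
a=manip.capture("scene")[125:245,190:330]; b=manip.capture("side")[120:240,180:320]
cv2.imwrite("pics/g.png",np.hstack([cv2.resize(i,(400,343),interpolation=cv2.INTER_CUBIC) for i in (a,b)]))
E
```

```text
[-0.07324749  0.1619402  -2.77566868]
```

View pics/g.png

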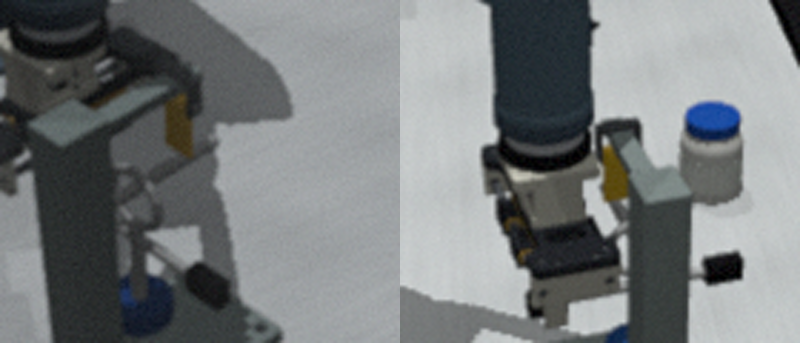

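The flap hangs shut and the eye is behind it. I lower the eye onto the peg.

Request:
drive_tool([
  [0, 0, -0.002, 0, 1],
  [0, 0, -0.004, 0, 1],
  [0, 0, -0.006, 0, 1],
  [0, 0, -0.007, 0, 1],
  [0, 0, -0.007, 0, 1],
  [0, 0, -0.007, 0, 1],
])

```text
t: 8.4
tcp_pos: [0.5166, -0.1165, 0.1305]
tool_rot: [[-0.192, 0.981, -0.0], [0.981, 0.192, 0.0], [0.0, -0.0, -1.0]]
wrist_force: [-0.4, 0.4, -2.4]
width: 0.016
```

Request:
drive_tool([
  [0, 0, -0.001, 0, 1],
  [0, 0, -0.001, 0, 1],
  [0, 0, -0.001, 0, 1],
])

```text
t: 8.65
tcp_pos: [0.5169, -0.1167, 0.1299]
tool_rot: [[-0.192, 0.981, 0.001], [0.981, 0.192, -0.0], [-0.0, 0.001, -1.0]]
wrist_force: [-1.0, 0.6, -0.9]
width: 0.0156
```

Request:
drive_tool([
  [0, 0, -0.0005, 0, 1],
  [0, 0, -0.0005, 0, 0.82],
  [0, 0, -0.0005, 0, 0.8],
  [0, 0, -0.0005, 0, 0.78],
  [0, 0, -0.0005, 0, 0.75],
  [0, 0, -0.0005, 0, 0.7],
  [0, 0, -0.0005, 0, 0.65],
  [0, 0, -0.0005, 0, 0.6],
  [0, 0, -0.0005, 0, 0.55],
  [0, 0, -0.0005, 0, 0.5],
  [0, 0, -0.0005, 0, 0.5],
  [0, 0, -0.0005, 0, 0.5],
])

```text
t: 9.65
tcp_pos: [0.5166, -0.1167, 0.1291]
tool_rot: [[-0.192, 0.981, -0.0], [0.981, 0.192, -0.0], [0.0, -0.0, -1.0]]
wrist_force: [0.1, -0.6, 0.4]
width: 0.0459
```

```bash
python3 - <<'E'
from h import *
s=manip.get_state();print(s["wrist_force"],s["width"])
a=manip.capture("scene")[125:245,190:330]; b=manip.capture("wrist")
cv2.imwrite("pics/i.png",np.hstack([cv2.resize(i,(400,343),interpolation=cv2.INTER_CUBIC) for i in (a,b)]))
E
```

```text
[ 0.1049678  -0.56068792  0.3933657 ] 0.045876046908459284
```

View pics/i.png

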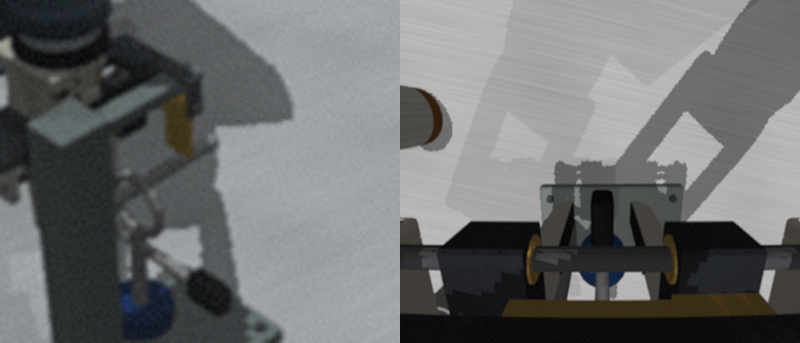

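The load hangs free, with the block centred between the open fingers and the flap shut. I retreat straight up, then back towards the robot.

Request:
drive_tool([
  [0, 0, 0.01, 0, 0.5],
  [0, 0, 0.025, 0, 0.5],
  [0, 0, 0.045, 0, 0.5],
  [0, 0, 0.07, 0, 0.5],
  [-0.02, 0, 0.09, 0, 0.5],
  [-0.05, 0.01, 0.11, 0, 0.5],
  [-0.08, 0.015, 0.12, 0, 0.5],
  [-0.1, 0.02, 0.12, 0, 0.5],
  [-0.1, 0.02, 0.12, 0, 0.5],
  [-0.1, 0.02, 0.12, 0, 0.5],
  [-0.1, 0.02, 0.12, 0, 0.5],
  [-0.1, 0.02, 0.12, 0, 0.5],
])

```text
t: 10.75
tcp_pos: [0.4174, -0.097, 0.2492]
tool_rot: [[-0.192, 0.981, 0.0], [0.981, 0.192, -0.0], [-0.0, 0.0, -1.0]]
wrist_force: [0.5, -0.6, 0.1]
width: 0.0468
```

Request:
drive_tool([
  [0, 0, 0, 0, 0.5],
  [0, 0, 0, 0, 0.5],
  [0, 0, 0, 0, 0.5],
  [0, 0, 0, 0, 0.5],
  [0, 0, 0, 0, 0.5],
  [0, 0, 0, 0, 0.5],
  [0, 0, 0, 0, 0.5],
  [0, 0, 0, 0, 0.5],
  [0, 0, 0, 0, 0.5],
  [0, 0, 0, 0, 0.5],
  [0, 0, 0, 0, 0.5],
  [0, 0, 0, 0, 0.5],
])

```text
t: 11.75
tcp_pos: [0.4166, -0.0967, 0.2492]
tool_rot: [[-0.192, 0.981, 0.0], [0.981, 0.192, -0.0], [-0.0, 0.0, -1.0]]
wrist_force: [0.0, -0.9, 0.2]
width: 0.0469
```

```bash
python3 - <<'E'
from h import *
A=manip.capture("scene"); [manip.capture("side") for _ in range(8)]; B=manip.capture("scene"); C=manip.capture("side")
d=cv2.absdiff(cv2.GaussianBlur(A,(5,5),0),cv2.GaussianBlur(B,(5,5),0))[140:260,200:320]; print("motion",d.max())
cv2.imwrite("pics/j.png",np.hstack([cv2.resize(i,(400,343),interpolation=cv2.INTER_CUBIC) for i in (B[125:245,190:330],C[120:240,180:320])]))
E
```

```text
motion 3
```

View pics/j.png

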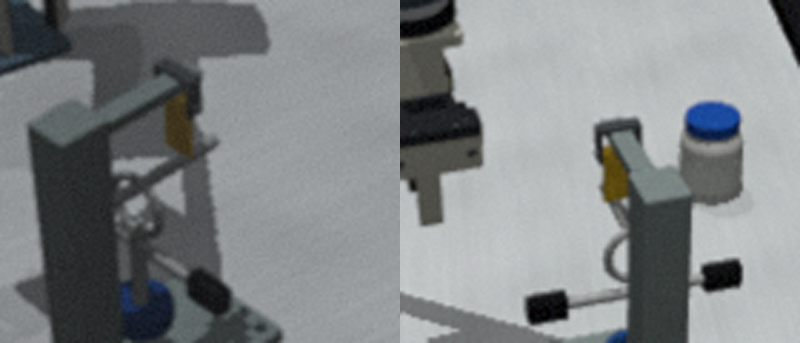

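```bash
python3 - <<'E'
from h import *
S,D=manip.camera_params("scene"),manip.camera_params("side"); q=[.5914,-.0894,-1.3803]
t=np.linspace(0,6.28,60); 
for x in (.0,.006,.012,.018,.022):
    P=np.vstack([np.c_[x+.028*np.cos(t),.028*np.sin(t),0*t+z] for z in (.064,.086)])
    p=(proj(place(P,q),S)-[190,125])*400/140
    g=(proj(place([(x,.08,.149),(x,0,.189)],q),S)-[190,125])*400/140
    h=(proj(place([(x,.08,.149),(x,-.08,.149)],q),D)-[180,120])*400/140+[400,0]
    print(x,"disc right",p[:,0].max().round(),"bottom",p[:,1].max().round(),"grip,eye",g.round().tolist(),"side grips",h.round().tolist())
E
```

```text
0.0 disc right 186.0 bottom 334.0 grip,eye [[220.0, 282.0], [148.0, 196.0]] side grips [[718.0, 264.0], [545.0, 297.0]]
0.006 disc right 181.0 bottom 338.0 grip,eye [[215.0, 286.0], [142.0, 199.0]] side grips [[720.0, 268.0], [547.0, 302.0]]
0.012 disc right 176.0 bottom 342.0 grip,eye [[209.0, 290.0], [137.0, 203.0]] side grips [[723.0, 272.0], [548.0, 306.0]]
0.018 disc right 171.0 bottom 345.0 grip,eye [[204.0, 294.0], [131.0, 206.0]] side grips [[725.0, 276.0], [550.0, 310.0]]
0.022 disc right 167.0 bottom 348.0 grip,eye [[200.0, 296.0], [127.0, 208.0]] side grips [[727.0, 278.0], [551.0, 313.0]]
```

```bash
python3 -c "
from station import manip
s=manip.get_state();print(s['t'],s['wrist_force']);print(manip.hand_in())"
```

```text
12.3 [ 1.08442887 -0.20337391  0.57238431]
the job is handed in; nothing more can be done
None
```

The blue load weight is hanging by its eye on the peg, behind the shut yellow flap, and the job was handed in at about 12.3 s of the 43 s allowed.

I gripped the near block from above, lined the eye up with the peg and pushed it through the flap until the flap dropped shut behind it. Then I lowered the eye onto the peg, opened the fingers and backed the gripper well clear.

**Last checks:**
- **Flap and eye:** the final pictures show the flap shut, with the eye about 47 mm past the hinge (about 12 mm in the stand's frame).
- **Hanging freely:** the weight hangs level, with roughly 8–10 mm between the disc and the column. It showed no visible motion over about 0.5 s.
- **Forces:** the wrist force in the end-of-move readings stayed at or below about 4 N throughout.
- **Bystanders:** the arm's path stayed away from the bottle, beaker and jar. I did not re-measure their positions at the end; only the jar was in the last picture, looking unmoved.

The first rough fit of the stand was off by up to 6 pixels. A refit from closer pictures agreed with it to about 1 mm at the peg tip. No check failed.

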